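Move a row of dried sample vials into the transit rack, order kept

ROBOT

A 7-joint arm with a two-finger parallel gripper is mounted at the origin on a cart in front of the work surface, level with it; the furniture and walls round the work are solid. World frame = base frame: x ahead of the robot, y to its left, z up, the work surface at z = 0. Lengths are in m, angles in rad, forces in N, time in s.
With the tool pointing down it reaches from about 0.4 to 0.875 m from the base axis. Payload 4.4 kg.
Tool frame: the origin (TCP) lies midway between the tips of the shut fingers; the grasp point (between the pads) lies 19 mm behind it (ctrl.grasp_offset is the distance from the TCP to the grasp point, in m); y points along the fingers, z is the direction in which the jaws open and shut, and the axes are right-handed (so a half turn about y gives the same grasp; the last joint's range is limited). The gripper opens to 85 mm and grips with 20 to 120 N. Pads are 22 mm wide; open, the fingers measure 114 mm over their backs; the gripper's body (76 mm by 85 mm) begins 54 mm behind the grasp point. The pads swing forward as they close: fully open they stand 13 mm farther back than shut.
Start: joints at [-0.066, 0.628, 0.038, 1.517, -0.027, 0.996, -0.02], TCP at [0.65, 0, 0.231] pointing down, gripper open.
Joint ranges: [-3.06, 3.06], [-0.37, 2.12], [-1.25, 1.32], [0.18, 2.47], [-1.1, 4.24], [0.23, 1.98], [-2.94, 2.94]. Speed limits (rad/s): [2.57, 2.57, 3.14, 3.14, 3.14, 3.14, 3.14].

INTERFACE

Orientations are given as a 3x3 rotation matrix whose columns are the frame's x, y, z axes.
In Python, from rig import ctrl, imaging, close_job gives the robot as it stands. The module is installed in compiled form; this text tells all that it offers.
- The arm moves only by the tool apply_moves, never from a script. Its argument "plan" is one flat list of numbers, 7 for each row, row after row: the shift along the tool's x, y, z in m, then the turn, a rotation vector about the tool's x, y, z in degrees, then the closure, from 0 (fully open) to 1 (shut). In form: [tx, ty, tz, rx, ry, rz, gripper, tx, ty, tz, rx, ry, rz, gripper, ...]. A call has 1 to 8 rows; each row shifts and turns the commanded pose from where the row before left it, along the tool's axes as they then stand; what a row does not reach is not made up. A row lasts 1/8 s, in which the tool goes at most 62.5 mm and 10.7 degrees, less where a joint would pass 70% of its speed; a pose out of reach is approached as far as the arm can. A call with a gripper value outside its range is refused whole. The fingers move at their own pace and stop on an object; "squeeze" is the grip in N (left out, the last holds). Time passes only in rows, so rows that do not move let the fingers close. It gives the time, the measured TCP pose, the force and the opening at its end, in the units of the state.
- ctrl.observe(): the state, without advancing time (a new reading comes with each control period).
- imaging.read_camera(name): name is "scene" or "side" or "wrist"; returns (picture, depth): 480x640x3 uint8, red, green, blue; 480x640 float32, m along the optical axis (not along the pixel's ray), 0 where there is no reading.
- imaging.camera_model(name): a dict with "K" (3x3 intrinsics, pixels), "position" and "rotation" of the camera in the world; the wrist camera has in their place "T_tool_cam" (4x4, takes a point from camera to tool coordinates, whose origin is the TCP and whose axes are the tool frame's). Camera axes: x right, y down, z forward; pixel columns grow to the right and rows downward; lengths in m; the calibration is good to about 2 mm. A picture is of the moment at which its call begins: read the wrist's pose just before it. camera_model takes no time and is no camera call.
- close_job(): hands the job in, once; it reports no verdict.
The state is a dict: "time_s": time; "q": joint angles; "qd": joint speeds; "joint_torque": joint torques, N m; "tcp_pos": TCP position; "ee_rot": TCP orientation; "wrist_force": force on the tool from outside, world axes, zero at the start; "torque": the same for the moment, N m; "gripper_width": finger opening in m.
Only numpy, scipy, OpenCV 4.12 (cv2) and the standard library are available. Lean on these libraries where they do the work, as an engineer would, in place of code of your own. Each camera call takes 0.05 s, during which the arm holds its last target.

TASK

The five dried sample vials are unlabelled, so their place in the row is the only record of which is which: move them from the dark grey metal drying block into the white transit rack in the same order, counting from the end with the tongue on each rack (first well to first well, and so on to the fifth). Leave each vial standing fully down in its well, never tip one over, and do not disturb the two jars and the dish standing by.

Things in the scene. Friction and masses are not known exactly. Their poses are not given: they have to be found in the camera images.
- oven_block: Drying block: fixed dark grey metal block 172x46x22 mm, flat on the table, any heading. Origin: underside centre; x along the row to its head end, where a flat tongue (22 long, 34 wide, upper face at z 14) with a 12 mm hole sticks out; other end plain. Wells 1-5 from the tongue at x=72,36,0,-36,-72 mm, y=0: 19 wide, floor at z 4, mouth countersunk to 29 at the top. Holds the vials at the start.
- transit_rack: Transit rack: fixed white plastic block 172x46x22 mm, flat on the table, any heading. Origin: underside centre; x along the row to its head end, where a flat tongue (22 long, 34 wide, upper face at z 14) with a 12 mm hole sticks out; other end plain. Wells 1-5 from the tongue at x=72,36,0,-36,-72 mm, y=0: 19 wide, floor at z 4, mouth countersunk to 29 at the top. Empty at the start.
- vial_1: White sample vial with blue screw cap (top 11 mm), 15 mm dia, 46 mm tall, about 20 g, no label; stands upright in well 1 (next to the tongue) of the dark grey metal block, top 50 mm above the table. Origin: underside centre, z up its axis. All five look alike and are told apart only by place in the row, counted from the tongue.
- vial_2: White sample vial with blue screw cap (top 11 mm), 15 mm dia, 46 mm tall, about 20 g, no label; stands upright in well 2 of the dark grey metal block, top 50 mm above the table. Origin: underside centre, z up its axis. All five look alike and are told apart only by place in the row, counted from the tongue.
- vial_3: White sample vial with blue screw cap (top 11 mm), 15 mm dia, 46 mm tall, about 20 g, no label; stands upright in well 3 (the middle) of the dark grey metal block, top 50 mm above the table. Origin: underside centre, z up its axis. All five look alike and are told apart only by place in the row, counted from the tongue.
- vial_4: White sample vial with blue screw cap (top 11 mm), 15 mm dia, 46 mm tall, about 20 g, no label; stands upright in well 4 of the dark grey metal block, top 50 mm above the table. Origin: underside centre, z up its axis. All five look alike and are told apart only by place in the row, counted from the tongue.
- vial_5: White sample vial with blue screw cap (top 11 mm), 15 mm dia, 46 mm tall, about 20 g, no label; stands upright in well 5 (farthest from the tongue) of the dark grey metal block, top 50 mm above the table. Origin: underside centre, z up its axis. All five look alike and are told apart only by place in the row, counted from the tongue.
- jar_large: Bystander: closed white jar with a cream lid, 54 mm in diameter, 62 mm tall; not to be disturbed. Origin: centre of its underside.
- jar_small: Bystander: closed white jar with a blue lid, 48 mm in diameter, 50 mm tall; not to be disturbed. Origin: centre of its underside.
- petri_dish: Bystander: shallow whitish round dish with a lid, 92 mm in diameter, 14 mm tall; not to be disturbed. Origin: centre of its underside.

How it is judged:
By the outcome, as a careful person would: the job done as asked, in the order asked, and still so for the second after the job is handed in, with the robot touching nothing.
It also fails if it takes over 120 s, if anything falls off the work surface, if the arm or the gripper's body presses on something with over 40 N, if the wrist force passes 120 N, or if a joint passes its speed limit or range.

## Working session

There is one attempt and no reset: what is moved stays moved. The work goes in short steps, Python scripts to look and compute and a tool call to move; the robot and the scene stay as the last step left them, time stands still between calls to the robot, and variables do not carry over. Pictures are saved under pics/ and viewed, and the job is handed in when it is done.

Besides the shell and the picture viewer there is one more tool, called after "Emit:" by a JSON object that holds its "method" and its "body", one argument or row to a line. apply_moves: Moves the arm, as the interface text tells. Its arguments: {"type":"object","properties":{"plan":{"type":"array"},"squeeze":{"type":"number"}},"required":["plan"]}

```bash
mkdir -p pics; python3 - <<'E'
from rig import ctrl, imaging
import cv2, numpy as np
s=ctrl.observe(); print(s['time_s'],s['tcp_pos'],np.round(s['ee_rot'],3).tolist(),s['gripper_width'],ctrl.grasp_offset)
for n in ['scene','side','wrist']:
    p,d=imaging.read_camera(n); cv2.imwrite(f'pics/{n}0.png',p[:,:,::-1]); np.savez(f'{n}0.npz',p=p,d=d)
    print(n,{k:np.round(v,4).tolist() for k,v in imaging.camera_model(n).items()})
E
```

```text
0.0 [6.49386714e-01 2.93911000e-05 2.30397146e-01] [[-0.0, -0.002, 1.0], [-1.0, -0.0, -0.0], [0.0, -1.0, -0.002]] 0.08513979804261866 0.0187
scene {'K': [[433.5548, 0.0, 318.135], [0.0, 433.5548, 237.7067], [0.0, 0.0, 1.0]], 'position': [0.2605, 0.4852, 0.6435], 'rotation': [[-0.8726, -0.3302, 0.36], [-0.4884, 0.6013, -0.6323], [-0.0077, -0.7276, -0.6859]]}
side {'K': [[538.8744, 0.0, 316.1056], [0.0, 538.8744, 232.978], [0.0, 0.0, 1.0]], 'position': [0.2135, 0.599, 0.4927], 'rotation': [[-0.8581, -0.2633, 0.4409], [-0.5135, 0.4305, -0.7423], [0.0056, -0.8633, -0.5046]]}
wrist {'K': [[393.9109, 0.0, 324.004], [0.0, 393.9109, 242.632], [0.0, 0.0, 1.0]], 'T_tool_cam': [[0.0001, 0.9511, 0.309, -0.0807], [0.0017, -0.309, 0.9511, -0.1419], [1.0, 0.0004, -0.0016, -0.0003], [0.0, 0.0, 0.0, 1.0]]}
```

View pics/scene0.png

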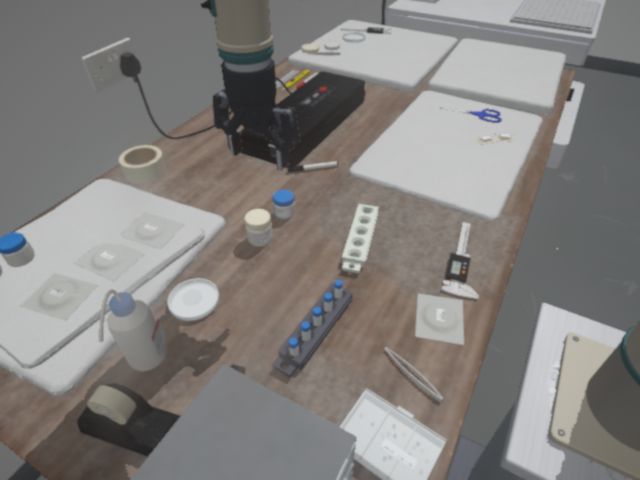

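View pics/side0.png

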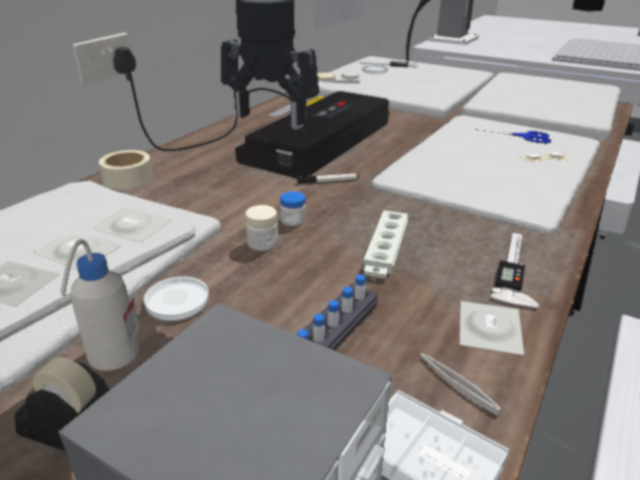

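View pics/wrist0.png

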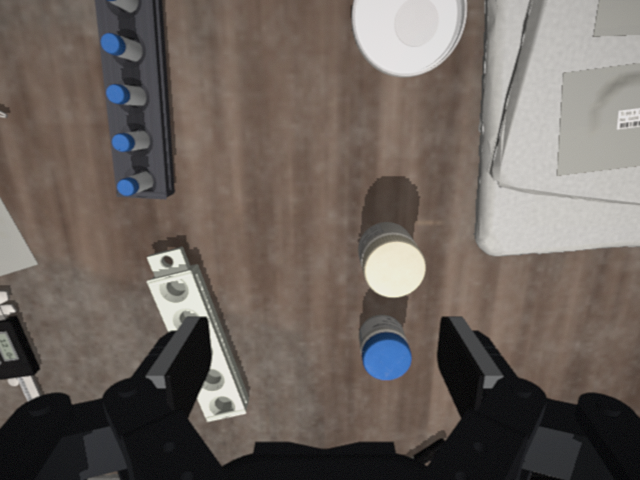

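The two views agree. The oven block carries five blue caps, at scene (294,345) to (338,287), and its tongue is at the lower-left end (285,365), on the +y side. The rack's tongue is also at its +y end, at scene (350,267) and wrist (167,262). In the wrist view, vial 1 and the block's tongue are cut off at the top. Next I measure.

```bash
cat > h.py <<'E'
import numpy as np, cv2
from rig import ctrl, imaging
def cam(name,s=None):
    m=imaging.camera_model(name); K=np.array(m['K'])
    if name=='wrist':
        T=np.array(m['T_tool_cam']); R=np.array(s['ee_rot']); p=np.array(s['tcp_pos'])
        return K,R@T[:3,:3],R@T[:3,3]+p
    return K,np.array(m['rotation']),np.array(m['position'])
def ray(c,uv,z):
    K,R,p=c; d=R@np.linalg.solve(K,[uv[0],uv[1],1.0]); return p+d*(z-p[2])/d[2]
def proj(c,P):
    K,R,p=c; q=K@(R.T@(np.asarray(P)-p)); return q[:2]/q[2]
def blobs(mask,amin=20):
    n,l,st,ce=cv2.connectedComponentsWithStats(mask.astype(np.uint8)); 
    return [(ce[i].round(1).tolist(),int(st[i,4]),st[i,:4].tolist()) for i in range(1,n) if st[i,4]>=amin]
def blue(p):
    h=cv2.cvtColor(p,cv2.COLOR_RGB2HSV); return cv2.inRange(h,(100,120,40),(125,255,255))>0
E
python3 - <<'E'
from h import *
s=ctrl.observe()
for n in ['scene','wrist']:
    f=np.load(n+'0.npz'); c=cam(n,s); 
    for ce,a,b in blobs(blue(f['p'])): print(n,'blue',ce,a,b,ray(c,ce,.0445).round(4))
f=np.load('wrist0.npz');c=cam('wrist',s); hsv=cv2.cvtColor(f['p'],cv2.COLOR_RGB2HSV)
w=(cv2.inRange(hsv,(0,0,150),(180,60,255))>0); w[:,:140]=0;w[:,260:]=0
print([ (x,ray(c,x[0],.022).round(4)) for x in blobs(w,100)])
g=cv2.resize(f['p'][230:440,120:280],None,fx=4*0.7,fy=4*.7,interpolation=cv2.INTER_CUBIC); cv2.imwrite('pics/rackw.png',g[:,:,::-1])
f=np.load('scene0.npz');g=cv2.resize(f['p'][190:380,260:400],None,fx=3,fy=3,interpolation=cv2.INTER_CUBIC); cv2.imwrite('pics/scz.png',g[:,:,::-1])
E
```

```text
scene blue [483.5, 114.0] 81 [471, 110, 28, 9] [ 0.4116 -0.7472  0.0445]
scene blue [282.5, 196.9] 232 [273, 190, 20, 15] [ 0.7099 -0.1448  0.0445]
scene blue [11.1, 242.5] 408 [0, 233, 25, 20] [1.1081 0.2418 0.0445]
scene blue [338.0, 283.6] 48 [335, 280, 7, 8] [0.4842 0.0214 0.0445]
scene blue [328.0, 296.7] 58 [324, 293, 9, 9] [0.4857 0.0567 0.0445]
scene blue [316.8, 311.0] 65 [313, 307, 9, 9] [0.4877 0.0933 0.0445]
scene blue [305.4, 325.8] 66 [301, 322, 9, 9] [0.4894 0.1289 0.0445]
scene blue [293.0, 341.9] 66 [289, 338, 9, 9] [0.4911 0.1653 0.0445]
wrist blue [112.3, 43.7] 410 [101, 33, 24, 22] [0.4889 0.1316 0.0445]
wrist blue [117.2, 93.6] 364 [106, 84, 24, 20] [0.4869 0.0964 0.0445]
wrist blue [122.5, 142.1] 328 [112, 133, 22, 19] [0.4852 0.0596 0.0445]
wrist blue [127.3, 186.3] 301 [117, 178, 22, 18] [0.4835 0.0237 0.0445]
wrist blue [386.1, 356.0] 1829 [362, 333, 49, 47] [ 0.7083 -0.1408  0.0445]
[(([165.8, 260.1], 478, [147, 249, 39, 23]), array([ 0.4979, -0.0507,  0.022 ])), (([197.1, 340.5], 3721, [147, 270, 100, 152]), array([ 0.519 , -0.1381,  0.022 ]))]
```

View pics/rackw.png

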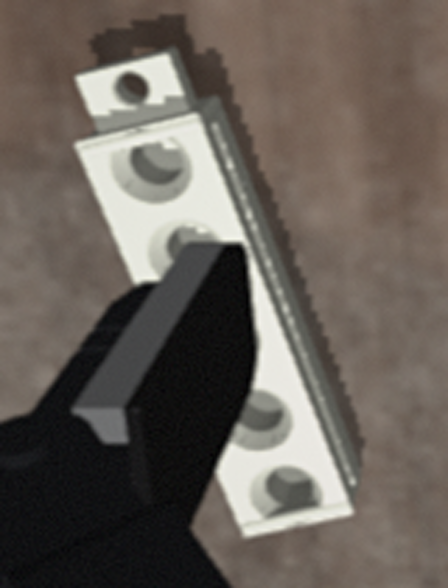

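View pics/scz.png

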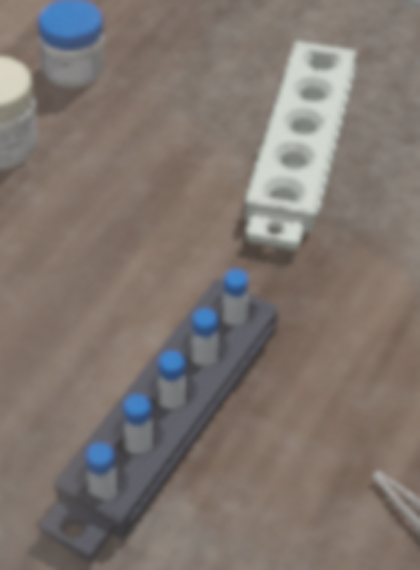

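Emit:
{"method": "apply_moves", "body": {
  "plan": [0.015,0,-0.06,0,0,0,0,0.015,0,-0.06,0,0,0,0,0,0,0,0,0,0,0,0,0,0,0,0,0,0]
}}

```text
time_s: 0.65
tcp_pos: [0.5309, -0.0298, 0.2318]
ee_rot: [[-0.0, 0.002, 1.0], [-1.0, 0.0, -0.0], [-0.0, -1.0, 0.002]]
wrist_force: [0.7, -0.4, -0.2]
gripper_width: 0.0854
```

```bash
python3 - <<'E'
from h import *
s=ctrl.observe(); p,d=imaging.read_camera('wrist'); np.savez('wrist1.npz',p=p,d=d,R=s['ee_rot'],t=s['tcp_pos']); cv2.imwrite('pics/wrist1.png',p[:,:,::-1])
c=cam('wrist',s); print(s['time_s'],s['tcp_pos'])
for ce,a,b in blobs(blue(p)): print('blue',ce,a,b,ray(c,ce,.0445).round(4))
E
```

```text
0.65 [ 0.53089536 -0.02984754  0.23180192]
blue [268.2, 4.2] 170 [258, 0, 20, 11] [0.4894 0.1281 0.0445]
blue [267.2, 51.2] 338 [258, 41, 19, 22] [0.4873 0.0967 0.0445]
blue [267.0, 102.7] 294 [258, 93, 19, 20] [0.4855 0.0599 0.0445]
blue [266.6, 149.7] 260 [258, 141, 18, 18] [0.4835 0.0237 0.0445]
blue [511.7, 327.9] 2009 [486, 304, 53, 49] [ 0.7078 -0.1408  0.0445]
```

View pics/wrist1.png

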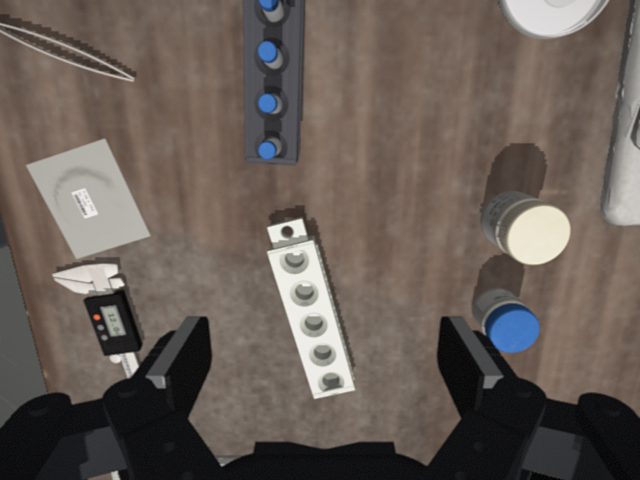

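The whole rack is now clear between the fingers. Its tongue is at (289,232), well 1 at (294,261) and well 5 at (332,382). Next I'll fit the rack's top face.

```bash
python3 - <<'E'
from h import *
f=np.load('wrist1.npz');p=f['p'];c=cam('wrist',dict(ee_rot=f['R'],tcp_pos=f['t']))
hsv=cv2.cvtColor(p,cv2.COLOR_RGB2HSV); w=cv2.inRange(hsv,(0,0,170),(180,60,255)); w[:,:255]=0;w[:,365:]=0;w[:215]=0;w[405:]=0
cn=[x for x in cv2.findContours(w,cv2.RETR_CCOMP,cv2.CHAIN_APPROX_NONE)[0] if cv2.contourArea(x)>60]
for x in cn:
    P=np.array([ray(c,u[0],.022)[:2] for u in x],np.float32)
    r=cv2.minAreaRect(P); print(len(x),cv2.contourArea(x),np.round(r[0],4),np.round(r[1],4),round(r[2],2), cv2.boundingRect(x))
g=cv2.resize(p[210:405,250:370],None,fx=3,fy=3,interpolation=cv2.INTER_CUBIC); cv2.imwrite('pics/rackz1.png',g[:,:,::-1])
cv2.imwrite('pics/rackm1.png',cv2.resize(w[210:405,250:370],None,fx=3,fy=3))
# depth check
d=f['d'];K,R,t=c
for uv in [(280,262),(309,310),(340,375),(289,245),(400,250)]:
    z=d[uv[1],uv[0]]; print(uv,(R@np.linalg.solve(K,[uv[0]*z,uv[1]*z,z])+t).round(4))
E
```

```text
388 6843.0 [ 0.5202 -0.1501] [0.0474 0.1738] 14.36 (267, 241, 88, 158)
64 314.0 [ 0.5368 -0.2177] [0.0242 0.0232] 16.67 (321, 372, 23, 21)
71 369.5 [ 0.5293 -0.1857] [0.0264 0.0229] 89.98 (312, 344, 23, 23)
72 374.0 [ 0.5207 -0.1524] [0.0239 0.0233] 89.98 (303, 316, 24, 22)
70 376.0 [ 0.5122 -0.1175] [0.0237 0.0225] 89.98 (294, 284, 24, 23)
73 369.5 [ 0.5032 -0.0835] [0.0214 0.0229] 10.01 (284, 252, 24, 23)
127 422.5 [ 0.4954 -0.052 ] [0.0337 0.017 ] 14.37 (267, 219, 39, 24)
(280, 262) [ 0.4882 -0.0834  0.0203]
(309, 310) [ 0.5154 -0.1344  0.0207]
(340, 375) [ 0.5474 -0.2128  0.0182]
(289, 245) [ 0.4967 -0.0682  0.0144]
(400, 250) [ 6.068e-01 -7.850e-02 -6.000e-04]
```

View pics/rackz1.png

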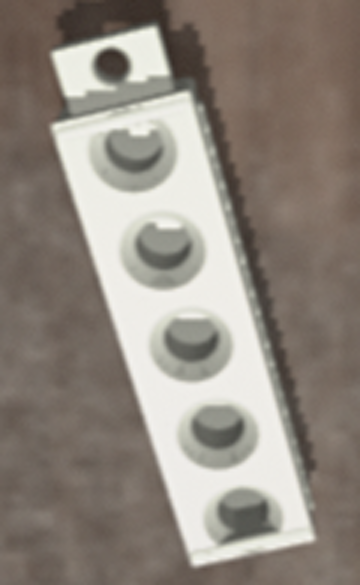

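View pics/rackm1.png

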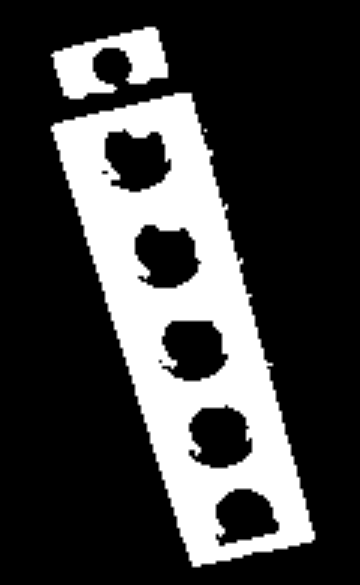

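```bash
python3 - <<'E'
from h import *
f=np.load('scene0.npz');c=cam('scene');d=f['d'];K,R,t=c
for uv in [(232,375),(300,400),(345,430),(355,440),(240,440),(180,440),(130,420),(90,400),(135,330),(122,300),(285,362)]:
    z=d[uv[1],uv[0]]; print(uv,(R@np.linalg.solve(K,[uv[0]*z,uv[1]*z,z])+t).round(3))
E
```

```text
(232, 375) [0.474 0.313 0.188]
(300, 400) [0.443 0.226 0.003]
(345, 430) [0.333 0.306 0.187]
(355, 440) [0.32  0.308 0.18 ]
(240, 440) [0.422 0.368 0.187]
(180, 440) [0.478 0.397 0.185]
(130, 420) [0.632 0.381 0.031]
(90, 400) [0.664 0.398 0.09 ]
(135, 330) [0.681 0.295 0.108]
(122, 300) [0.706 0.281 0.148]
(285, 362) [0.494 0.188 0.015]
```

Emit:
{"method": "apply_moves", "body": {
  "plan": [-0.0268,0,-0.0237,0,0,0,0,-0.0267,0.03,-0.0237,0,0,0,0,0,0.05,0,0,2.9,0,0,0,0.042,0,0,0,0,0,0,0,0,0,0,0,0,0,0,0,0,0,0,0],
  "squeeze": 30
}}

```text
time_s: 1.45
tcp_pos: [0.4843, 0.0238, 0.1102]
ee_rot: [[-0.05, 0.002, 0.999], [-0.999, 0.0, -0.05], [-0.0, -1.0, 0.002]]
wrist_force: [0.8, 0.9, 0.5]
gripper_width: 0.0853
```

```bash
cat > look.py <<'E'
import sys
from h import *
s=ctrl.observe(); p,d=imaging.read_camera('wrist'); n=sys.argv[1]; np.savez(n+'.npz',p=p,d=d,R=s['ee_rot'],t=s['tcp_pos']); cv2.imwrite(f'pics/{n}.png',p[:,:,::-1])
c=cam('wrist',s); print(s['time_s'],np.round(s['tcp_pos'],4),np.round(s['ee_rot'],3).tolist())
for ce,a,b in blobs(blue(p),80): print('blue',ce,a,b,ray(c,ce,.0445).round(4))
E
python3 look.py w2
```

```text
1.45 [0.4843 0.0238 0.1102] [[-0.05, 0.002, 0.999], [-0.999, 0.0, -0.05], [-0.0, -1.0, 0.002]]
blue [324.8, 54.6] 794 [310, 38, 30, 34] [0.4896 0.1318 0.0445]
blue [324.2, 132.3] 675 [310, 118, 29, 30] [0.4875 0.096  0.0445]
blue [324.5, 203.3] 616 [311, 189, 28, 29] [0.4858 0.0593 0.0445]
blue [324.4, 265.4] 574 [312, 252, 26, 28] [0.4839 0.0236 0.0445]
```

View pics/w2.png

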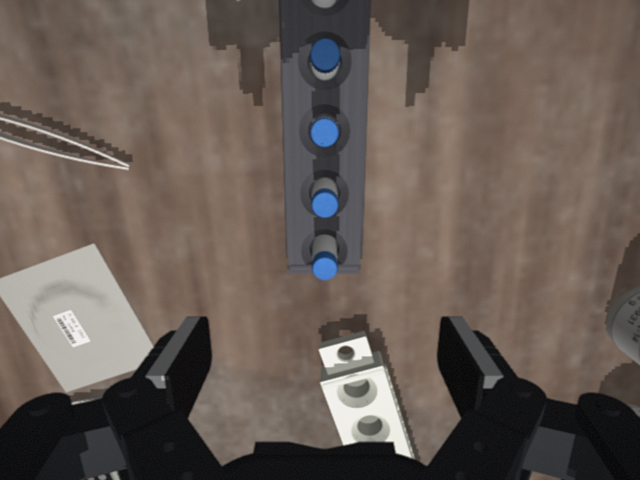

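Vial 5's cap is at (324,265), centred between the fingers, and its position repeats to within 0.5 mm. Descending to grip it.

Emit:
{"method": "apply_moves", "body": {
  "plan": [0,0.042,0,0,0,0,0,0,0.042,0,0,0,0,0,0,0,0,0,0,0,0.5,0,0,0,0,0,0,1,0,0,0,0,0,0,1,0,0,0,0,0,0,1,0,0,0,0,0,0,1],
  "squeeze": 30
}}

```text
time_s: 2.38
tcp_pos: [0.4837, 0.0236, 0.0267]
ee_rot: [[-0.051, 0.003, 0.999], [-0.999, 0.0, -0.051], [-0.0, -1.0, 0.003]]
wrist_force: [-0.1, -0.1, 8.6]
gripper_width: 0.0138
```

```bash
python3 look.py w3
```

```text
2.375 [0.4837 0.0236 0.0267] [[-0.051, 0.003, 0.999], [-0.999, 0.0, -0.051], [-0.0, -1.0, 0.003]]
blue [327.5, 18.3] 1885 [301, 0, 54, 44] [0.4894 0.1298 0.0445]
blue [326.5, 142.7] 1802 [303, 119, 48, 49] [0.4875 0.096  0.0445]
blue [326.8, 255.2] 1661 [305, 231, 45, 49] [0.4858 0.0595 0.0445]
blue [323.9, 348.1] 1570 [304, 325, 41, 47] [0.483  0.0238 0.0445]
```

View pics/w3.png

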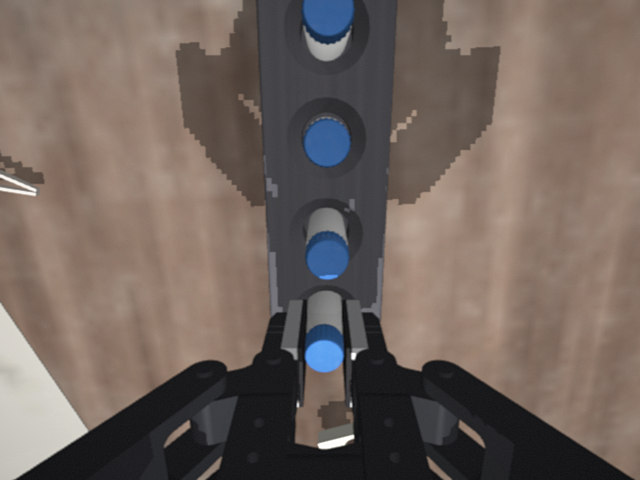

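Vial 5 is held between the pads, with the cap at (324,348) and the gap at 13.8 mm. The other vials are undisturbed. Lifting and carrying it to rack well 5.

Emit:
{"method": "apply_moves", "body": {
  "plan": [0,-0.035,0,0,0,0,1,0,-0.035,0,0,0,0,1,0.048,0,0.0133,0,0,0,1,0.048,0,0.0133,0,0,0,1,0.048,0,0.0133,0,0,0,1,0.048,0,0.0133,0,0,0,1,0.0486,0,0.0132,0,0,0,1,0,0,0,0,0,0,1]
}}

```text
time_s: 3.42
tcp_pos: [0.5366, -0.2262, 0.0958]
ee_rot: [[-0.058, 0.002, 0.998], [-0.998, -0.004, -0.058], [0.004, -1.0, 0.002]]
wrist_force: [0.6, 0.4, -0.5]
gripper_width: 0.0137
```

Emit:
{"method": "apply_moves", "body": {
  "plan": [0,0,0,0,-8.6,0,1,0,0,0,0,-8.7,0,1,0,0,0,0,0,0,1,0,0,0,0,0,0,1]
}}

```text
time_s: 3.92
tcp_pos: [0.5367, -0.2196, 0.0955]
ee_rot: [[0.247, -0.0, 0.969], [-0.969, 0.0, 0.247], [-0.0, -1.0, -0.0]]
wrist_force: [-0.0, 0.1, -1.0]
gripper_width: 0.0137
```

```bash
python3 look.py w4
```

```text
3.925 [ 0.5367 -0.2196  0.0955] [[0.247, -0.0, 0.969], [-0.969, 0.0, 0.247], [-0.0, -1.0, -0.0]]
blue [637.2, 221.4] 152 [634, 202, 6, 39] [ 0.6825 -0.152   0.0445]
blue [323.9, 347.8] 1545 [304, 324, 41, 48] [ 0.5472 -0.2624  0.0445]
```

View pics/w4.png

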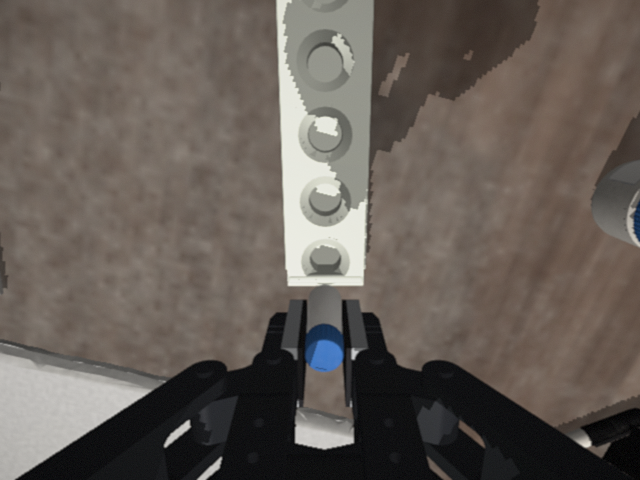

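```bash
python3 - <<'E'
from h import *
f=np.load('w4.npz');c=cam('wrist',dict(ee_rot=f['R'],tcp_pos=f['t']));R=f['R'];t=f['t']
for uv in [(325,60),(325.5,134),(326,201),(326,260)]:
    P=ray(c,uv,.022); print(P.round(4),(R.T@(P-t)).round(4))
for uv in [(288,285),(364,285),(285,200),(367.5,200),(282,100),(371.5,100)]:
    P=ray(c,uv,.022); print(uv,P.round(4),(R.T@(P-t)).round(4))
u=np.array([-.248,.969])
for i,x in enumerate([.072,.036,0,-.036,-.072]): print(i+1,(np.array([.5198,-.1502])+x*u).round(4))
g=cv2.resize(f['p'][0:380,250:400],None,fx=1.5,fy=1.5); cv2.imwrite('pics/w4z.png',g[:,:,::-1])
E
```

```text
[ 0.5105 -0.116   0.022 ] [-0.1068  0.0735  0.0002]
[ 0.5196 -0.1505  0.022 ] [-0.0711  0.0735  0.0005]
[ 0.5287 -0.1853  0.022 ] [-0.0352  0.0735  0.0008]
[ 0.5374 -0.2191  0.022 ] [-0.0002  0.0735  0.0009]
(288, 285) [ 0.5194 -0.2401  0.022 ] [ 0.0157  0.0735 -0.0218]
(364, 285) [ 0.5633 -0.2289  0.022 ] [0.0157 0.0735 0.0235]
(285, 200) [ 0.5065 -0.1903  0.022 ] [-0.0358  0.0735 -0.022 ]
(367.5, 200) [ 0.5509 -0.179   0.022 ] [-0.0358  0.0735  0.0238]
(282, 100) [ 0.4937 -0.1397  0.022 ] [-0.088   0.0735 -0.0219]
(371.5, 100) [ 0.5383 -0.1283  0.022 ] [-0.088   0.0735  0.0241]
1 [ 0.5019 -0.0804]
2 [ 0.5109 -0.1153]
3 [ 0.5198 -0.1502]
4 [ 0.5287 -0.1851]
5 [ 0.5377 -0.22  ]
```

Emit:
{"method": "apply_moves", "body": {
  "plan": [0,0.02,0.001,0,0,0,1,0,0.025,0,0,0,0,1,0,0.0232,0,0,0,0,1,0,0,0,0,0,0,1,0,0,0,0,0,0,1]
}}

```text
time_s: 4.6
tcp_pos: [0.5378, -0.2197, 0.0273]
ee_rot: [[0.248, -0.0, 0.969], [-0.969, -0.0, 0.248], [0.0, -1.0, -0.0]]
wrist_force: [0.8, 0.4, -0.5]
gripper_width: 0.0137
```

```bash
python3 look.py w5
```

```text
4.6 [ 0.5378 -0.2197  0.0273] [[0.248, -0.0, 0.969], [-0.969, -0.0, 0.248], [0.0, -1.0, -0.0]]
blue [323.9, 351.4] 1602 [304, 328, 41, 48] [ 0.5379 -0.2213  0.0445]
```

View pics/w5.png

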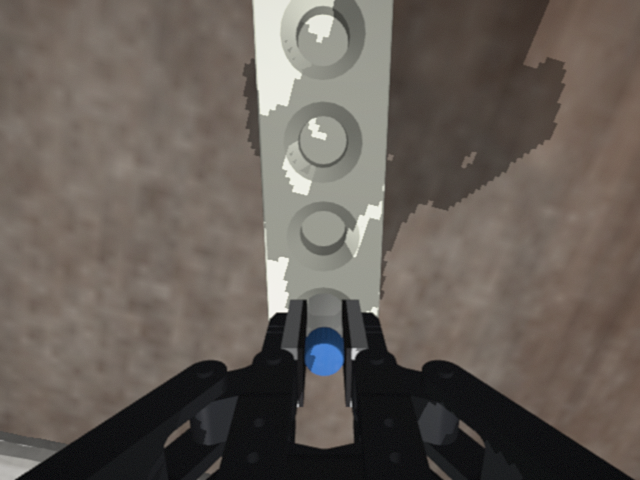

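Vial 5 is in well 5 and the force is low. Its cap at (324,351) moved about 1 mm in the hand. Releasing it, rising, and looking.

Emit:
{"method": "apply_moves", "body": {
  "plan": [0,0,0,0,0,0,0.7,0,0,0,0,0,0,0.4,0,0,0,0,0,0,0,0,0,0,0,0,0,0,0,-0.04,0,0,0,0,0,0,-0.043,0,0,0,0,0,0,0,0,0,0,0,0]
}}

```text
time_s: 5.52
tcp_pos: [0.5402, -0.2207, 0.1134]
ee_rot: [[0.248, 0.007, 0.969], [-0.969, -0.002, 0.248], [0.004, -1.0, 0.006]]
wrist_force: [0.5, 0.2, -0.1]
gripper_width: 0.0851
```

```bash
python3 look.py w6; python3 - <<'E'
from h import *
for n in ['scene']:
    p,d=imaging.read_camera(n); g=cv2.resize(p[180:380,250:400],None,fx=3,fy=3,interpolation=cv2.INTER_CUBIC); cv2.imwrite('pics/sc6.png',g[:,:,::-1])
E
```

```text
5.525 [ 0.5402 -0.2207  0.1134] [[0.248, 0.007, 0.969], [-0.969, -0.002, 0.248], [0.004, -1.0, 0.006]]
blue [624.6, 205.4] 2137 [604, 163, 36, 82] [ 0.6914 -0.1476  0.0445]
blue [319.7, 259.8] 516 [308, 247, 24, 27] [ 0.5374 -0.2196  0.0445]
```

View pics/w6.png

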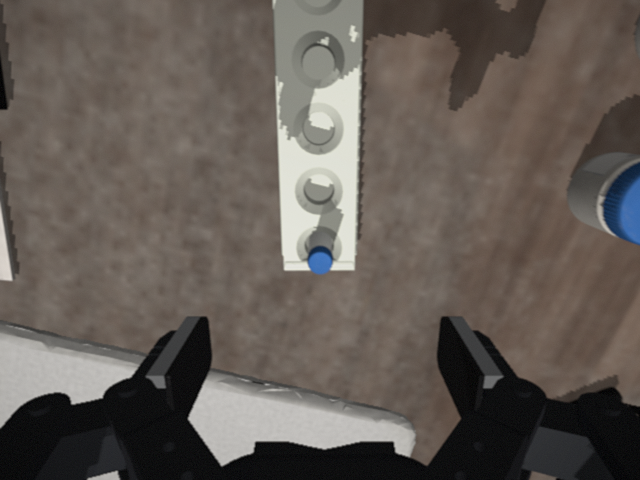

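View pics/sc6.png

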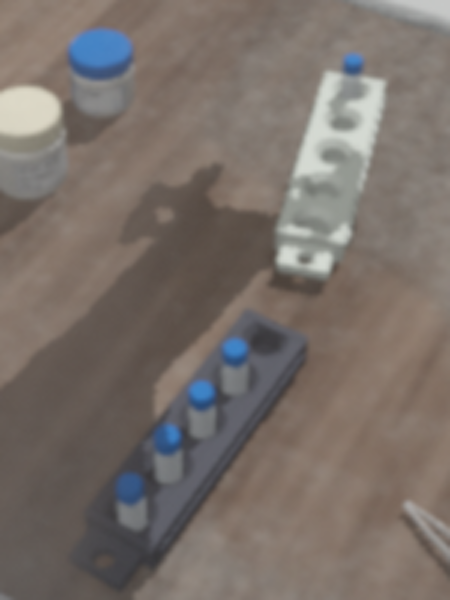

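Vial 5 stands upright in well 5, with its cap at wrist (320,260) and scene crop (352,62). The measured spot matches the well. Going back for vial 4.

Emit:
{"method": "apply_moves", "body": {
  "plan": [0,0,0,0,8.6,0,0,0,0,0,0,8.6,0,0,-0.046,0,-0.011,0,0,0,0,-0.046,0,-0.011,0,0,0,0,-0.046,0,-0.011,0,0,0,0,-0.046,0,-0.011,0,0,0,0,-0.046,0,-0.011,0,0,0,0,-0.046,0,-0.011,0,0,0,0]
}}

```text
time_s: 6.62
tcp_pos: [0.4839, 0.0602, 0.1089]
ee_rot: [[-0.049, -0.003, 0.999], [-0.999, -0.001, -0.049], [0.001, -1.0, -0.002]]
wrist_force: [0.9, 0.5, 0.4]
gripper_width: 0.0854
```

Emit:
{"method": "apply_moves", "body": {
  "plan": [0,0,0,0,0,0,0,0,0,0,0,0,0,0,0,0,0,0,0,0,0]
}}

```text
time_s: 7.0
tcp_pos: [0.4852, 0.0573, 0.1097]
ee_rot: [[-0.051, -0.001, 0.999], [-0.999, -0.001, -0.051], [0.001, -1.0, -0.001]]
wrist_force: [0.2, -0.2, 0.1]
gripper_width: 0.0855
```

```bash
python3 look.py w7
```

```text
7.0 [0.4852 0.0573 0.1097] [[-0.051, -0.001, 0.999], [-0.999, -0.001, -0.051], [0.001, -1.0, -0.001]]
blue [325.3, 47.0] 816 [311, 30, 30, 35] [0.4908 0.1684 0.0445]
blue [326.4, 128.6] 676 [312, 114, 30, 30] [0.4894 0.1311 0.0445]
blue [325.8, 197.5] 619 [313, 183, 27, 29] [0.4874 0.0959 0.0445]
blue [326.1, 261.5] 576 [314, 248, 26, 28] [0.4857 0.0595 0.0445]
```

Emit:
{"method": "apply_moves", "body": {
  "plan": [-0.0022,0.042,0.0004,0,0,0,0,0,0.0412,0,0,0,0,0,0,0,0,0,0,0,0.5,0,0,0,0,0,0,1,0,0,0,0,0,0,1,0,0,0,0,0,0,1,0,0,0,0,0,0,1]
}}

```text
time_s: 7.92
tcp_pos: [0.4867, 0.0613, 0.0283]
ee_rot: [[-0.049, 0.002, 0.999], [-0.999, 0.0, -0.049], [-0.0, -1.0, 0.002]]
wrist_force: [-0.7, 0.2, 7.0]
gripper_width: 0.0137
```

```bash
python3 look.py w8
```

```text
7.925 [0.4867 0.0613 0.0283] [[-0.049, 0.002, 0.999], [-0.999, 0.0, -0.049], [-0.0, -1.0, 0.002]]
blue [322.6, 20.9] 2073 [297, 0, 52, 48] [0.4909 0.1672 0.0445]
blue [324.0, 150.8] 1738 [301, 127, 47, 48] [0.4895 0.1312 0.0445]
blue [323.0, 256.8] 1609 [302, 233, 43, 48] [0.4874 0.0961 0.0445]
blue [324.0, 350.0] 1551 [305, 327, 40, 47] [0.486  0.0596 0.0445]
```

View pics/w8.png

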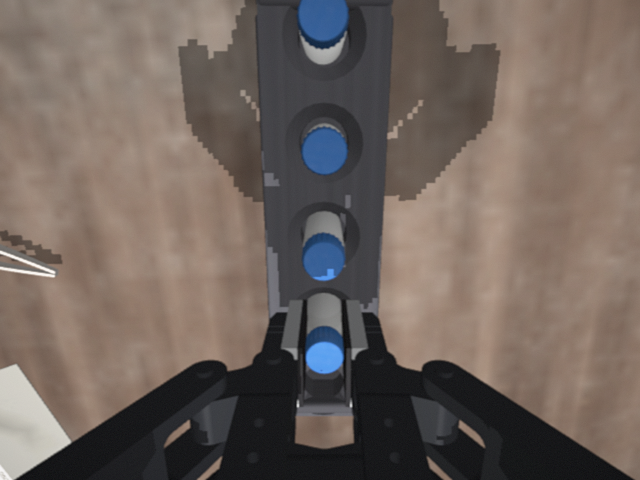

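Vial 4 is held, with its cap at (324,350); the other three are still in place. Carrying it to well 4.

Emit:
{"method": "apply_moves", "body": {
  "plan": [0,-0.035,0,0,0,0,1,0,-0.035,0,0,0,0,1,0.0485,0,0.0108,0,0,0,1,0.0485,0,0.0108,0,0,0,1,0.0485,0,0.0108,0,0,0,1,0.0485,0,0.0108,0,0,0,1,0.0485,0,0.0106,0,0,0,1,0,0,0,0,0,0,1]
}}

```text
time_s: 8.98
tcp_pos: [0.5277, -0.1896, 0.0976]
ee_rot: [[-0.057, 0.002, 0.998], [-0.998, -0.004, -0.057], [0.004, -1.0, 0.002]]
wrist_force: [-0.0, 1.3, 0.3]
gripper_width: 0.0135
```

Emit:
{"method": "apply_moves", "body": {
  "plan": [0,0,0,0,-8.6,0,1,0,0,0,0,-8.7,0,1,0,0,0,0,0,0,1,0,0,0,0,0,0,1,0,0,0,0,0,0,1]
}}

```text
time_s: 9.6
tcp_pos: [0.5277, -0.1833, 0.097]
ee_rot: [[0.249, -0.0, 0.968], [-0.968, -0.0, 0.249], [0.0, -1.0, -0.0]]
wrist_force: [-0.1, -0.0, -1.0]
gripper_width: 0.0136
```

```bash
python3 look.py w9
```

```text
9.6 [ 0.5277 -0.1833  0.097 ] [[0.249, -0.0, 0.968], [-0.968, -0.0, 0.249], [0.0, -1.0, -0.0]]
blue [629.5, 283.8] 1205 [616, 248, 24, 71] [ 0.6875 -0.1478  0.0445]
blue [324.0, 349.4] 1497 [305, 326, 39, 47] [ 0.5389 -0.2281  0.0445]
```

View pics/w9.png

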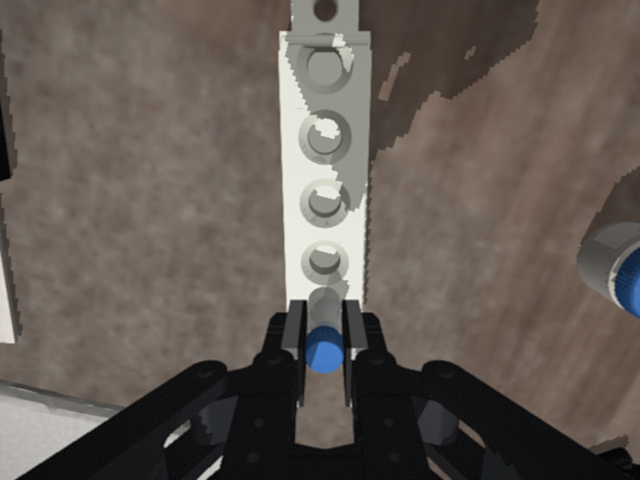

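Empty wells 1–4 are at (323,68), (324,137), (325,203) and (325,262). Well 4 is in line with the held vial at (324,349). Lowering.

Emit:
{"method": "apply_moves", "body": {
  "plan": [0,0.02,0.0008,0,0,0,1,0,0.025,0,0,0,0,1,0,0.0232,0,0,0,0,1,0,0,0,0,0,0,1,0,0,0,0,0,0,1]
}}

```text
time_s: 10.28
tcp_pos: [0.5286, -0.1834, 0.0289]
ee_rot: [[0.25, 0.0, 0.968], [-0.968, -0.0, 0.25], [0.0, -1.0, 0.0]]
wrist_force: [-0.4, 0.2, 0.7]
gripper_width: 0.0133
```

```bash
python3 look.py w10
```

```text
10.275 [ 0.5286 -0.1834  0.0289] [[0.25, 0.0, 0.968], [-0.968, -0.0, 0.25], [0.0, -1.0, 0.0]]
blue [324.0, 353.2] 1555 [304, 330, 41, 47] [ 0.5292 -0.1867  0.0445]
blue [324.2, 427.3] 1345 [307, 405, 35, 45] [ 0.5378 -0.2197  0.0445]
```

View pics/w10.png

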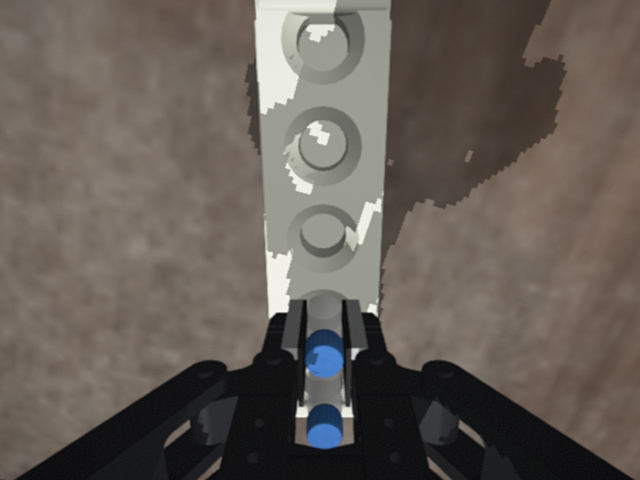

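Emit:
{"method": "apply_moves", "body": {
  "plan": [0,0,0,0,0,0,0.7,0,0,0,0,0,0,0.4,0,0,0,0,0,0,0,0,0,0,0,0,0,0,0,-0.04,0,0,0,0,0,0,-0.041,0,0,0,0,0,0,0,0,0,0,0,0,0,0,0,0,0,0,0]
}}

```text
time_s: 11.32
tcp_pos: [0.528, -0.1834, 0.1094]
ee_rot: [[0.25, -0.001, 0.968], [-0.968, 0.0, 0.25], [-0.0, -1.0, -0.001]]
wrist_force: [0.2, 0.6, -0.1]
gripper_width: 0.0856
```

```bash
python3 look.py w11
```

```text
11.325 [ 0.528  -0.1834  0.1094] [[0.25, -0.001, 0.968], [-0.968, 0.0, 0.25], [-0.0, -1.0, -0.001]]
blue [623.0, 274.3] 2345 [600, 234, 40, 80] [ 0.6928 -0.146   0.0445]
blue [325.5, 269.5] 537 [314, 256, 24, 28] [ 0.5291 -0.1854  0.0445]
blue [325.0, 324.9] 520 [314, 311, 23, 28] [ 0.5376 -0.2196  0.0445]
```

View pics/w11.png

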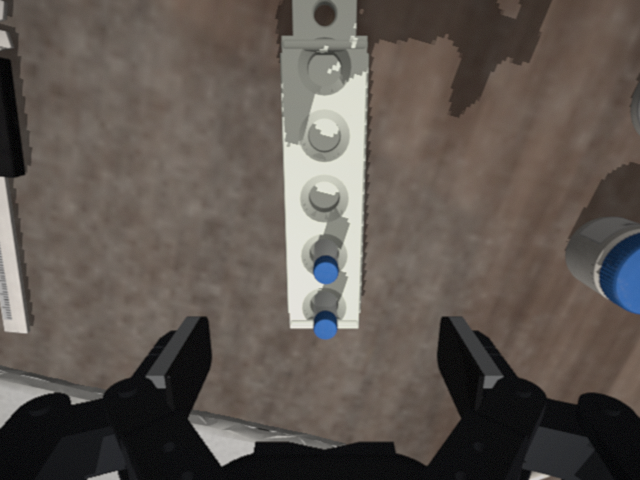

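Vials 4 (325,270) and 5 (325,325) stand upright in their wells. Next is vial 3.

Emit:
{"method": "apply_moves", "body": {
  "plan": [0,0,0,0,8.6,0,0,0,0,0,0,8.7,0,0,-0.0465,0,-0.0091,0,0,0,0,-0.0465,0,-0.0091,0,0,0,0,-0.0465,0,-0.0091,0,0,0,0,-0.0465,0,-0.0091,0,0,0,0,-0.0465,0,-0.0091,0,0,0,0,-0.0465,0,-0.0091,0,0,0,0]
}}

```text
time_s: 12.38
tcp_pos: [0.4863, 0.0991, 0.1084]
ee_rot: [[-0.049, -0.002, 0.999], [-0.999, -0.001, -0.049], [0.001, -1.0, -0.002]]
wrist_force: [1.0, -1.0, -0.3]
gripper_width: 0.0853
```

Emit:
{"method": "apply_moves", "body": {
  "plan": [0,0,0,0,0,0,0,0,0,0,0,0,0,0,0,0,0,0,0,0,0]
}}

```text
time_s: 12.75
tcp_pos: [0.4875, 0.0961, 0.1092]
ee_rot: [[-0.051, -0.001, 0.999], [-0.999, -0.001, -0.051], [0.001, -1.0, -0.001]]
wrist_force: [0.4, 1.0, 0.2]
gripper_width: 0.0857
```

```bash
python3 look.py w12
```

```text
12.75 [0.4875 0.0961 0.1092] [[-0.051, -0.001, 0.999], [-0.999, -0.001, -0.051], [0.001, -1.0, -0.001]]
blue [324.8, 133.1] 669 [311, 119, 29, 29] [0.4908 0.1678 0.0445]
blue [325.6, 204.2] 627 [312, 190, 28, 29] [0.4893 0.1312 0.0445]
blue [325.2, 265.4] 577 [313, 252, 26, 28] [0.4874 0.0961 0.0445]
```

Emit:
{"method": "apply_moves", "body": {
  "plan": [0.0005,0.042,0,0,0,0,0,0,0.042,0,0,0,0,0,0,0,0,0,0,0,0.5,0,0,0,0,0,0,1,0,0,0,0,0,0,1,0,0,0,0,0,0,1,0,0,0,0,0,0,1]
}}

```text
time_s: 13.68
tcp_pos: [0.4885, 0.0976, 0.0271]
ee_rot: [[-0.049, 0.002, 0.999], [-0.999, 0.001, -0.049], [-0.001, -1.0, 0.002]]
wrist_force: [-1.5, -0.6, 7.1]
gripper_width: 0.0137
```

```bash
python3 look.py w13
```

```text
13.675 [0.4885 0.0976 0.0271] [[-0.049, 0.002, 0.999], [-0.999, 0.001, -0.049], [-0.001, -1.0, 0.002]]
blue [322.7, 149.9] 1773 [300, 126, 47, 49] [0.4909 0.1679 0.0445]
blue [324.0, 261.1] 1646 [303, 237, 44, 49] [0.4895 0.1312 0.0445]
blue [324.0, 351.1] 1580 [304, 327, 41, 48] [0.4878 0.0962 0.0445]
```

View pics/w13.png

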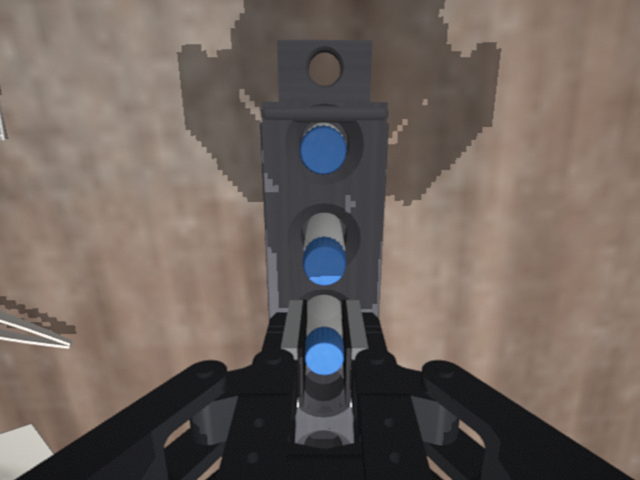

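Vial 3 is held, with its cap at (324,351). The oven block's tongue hole at (325,67) confirms the counting direction. Carrying it to well 3.

Emit:
{"method": "apply_moves", "body": {
  "plan": [0,-0.035,0,0,0,0,1,0,-0.035,0,0,0,0,1,0.0489,0,0.0087,0,0,0,1,0.0489,0,0.0087,0,0,0,1,0.0489,0,0.0087,0,0,0,1,0.0489,0,0.0087,0,0,0,1,0.0489,0,0.0087,0,0,0,1,0,0,0,0,0,0,1]
}}

```text
time_s: 14.72
tcp_pos: [0.519, -0.1548, 0.0964]
ee_rot: [[-0.057, 0.002, 0.998], [-0.998, -0.003, -0.057], [0.003, -1.0, 0.002]]
wrist_force: [-0.2, 0.1, -0.5]
gripper_width: 0.0138
```

Emit:
{"method": "apply_moves", "body": {
  "plan": [0,0,0,0,-8.6,0,1,0,0,0,0,-8.7,0,1,0,0,0,0,0,0,1,0,0,0,0,0,0,1,0,0,0,0,0,0,1]
}}

```text
time_s: 15.35
tcp_pos: [0.519, -0.1486, 0.0958]
ee_rot: [[0.25, 0.0, 0.968], [-0.968, -0.0, 0.25], [0.0, -1.0, -0.0]]
wrist_force: [0.2, -1.0, -0.7]
gripper_width: 0.0137
```

```bash
python3 look.py w14
```

```text
15.35 [ 0.519  -0.1486  0.0958] [[0.25, 0.0, 0.968], [-0.968, -0.0, 0.25], [0.0, -1.0, -0.0]]
blue [624.2, 341.2] 2127 [602, 302, 38, 79] [ 0.6917 -0.1454  0.0445]
blue [324.0, 350.3] 1526 [305, 327, 40, 47] [ 0.5302 -0.1933  0.0445]
blue [325.1, 390.8] 573 [314, 376, 23, 30] [ 0.5377 -0.2197  0.0445]
```

View pics/w14.png

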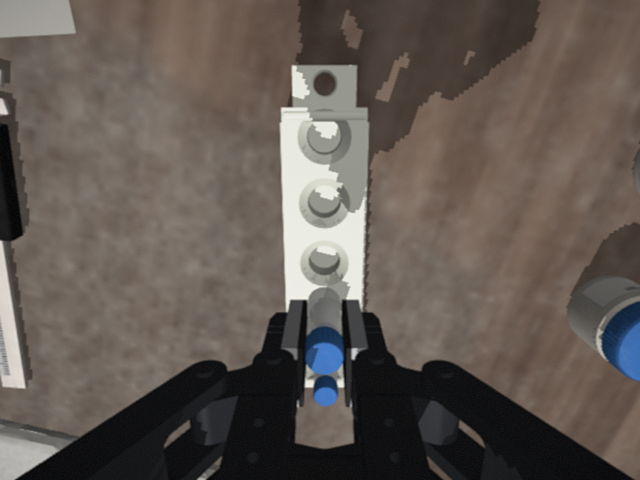

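Three wells, 1 (323,136), 2 (324,203) and 3 (325,262), remain empty ahead of the held vial, so well 3 is next in line. Lowering.

Emit:
{"method": "apply_moves", "body": {
  "plan": [0,0.02,0.0006,0,0,0,1,0,0.025,0,0,0,0,1,0,0.0232,0,0,0,0,1,0,0,0,0,0,0,1,0,0,0,0,0,0,1]
}}

```text
time_s: 16.02
tcp_pos: [0.5197, -0.1487, 0.0277]
ee_rot: [[0.25, 0.0, 0.968], [-0.968, -0.0, 0.25], [0.0, -1.0, 0.0]]
wrist_force: [0.5, -0.1, 0.4]
gripper_width: 0.0139
```

```bash
python3 look.py w15
```

```text
16.025 [ 0.5197 -0.1487  0.0277] [[0.25, 0.0, 0.968], [-0.968, -0.0, 0.25], [0.0, -1.0, 0.0]]
blue [324.0, 354.2] 1584 [304, 331, 41, 47] [ 0.5203 -0.1516  0.0445]
blue [324.5, 429.2] 1278 [307, 408, 36, 42] [ 0.529  -0.1847  0.0445]
```

View pics/w15.png

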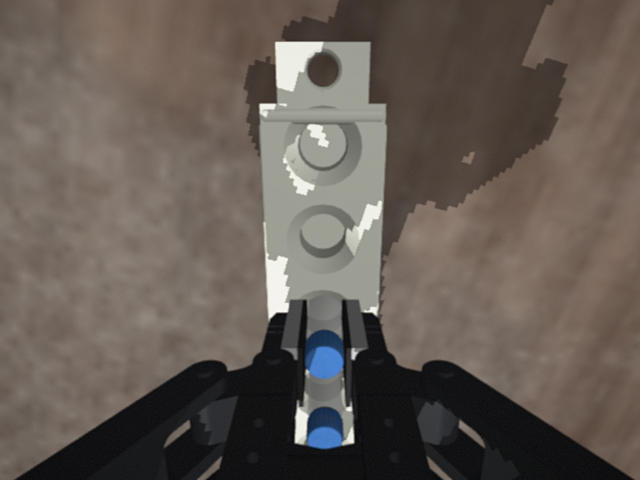

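Emit:
{"method": "apply_moves", "body": {
  "plan": [0,0,0,0,0,0,0.7,0,0,0,0,0,0,0.4,0,0,0,0,0,0,0,0,0,0,0,0,0,0,0,-0.04,0,0,0,0,0,0,-0.041,0,0,0,0,0,0,0,0,0,0,0,0,0,0,0,0,0,0,0]
}}

```text
time_s: 17.08
tcp_pos: [0.5192, -0.1488, 0.1082]
ee_rot: [[0.25, -0.001, 0.968], [-0.968, 0.0, 0.25], [-0.0, -1.0, -0.001]]
wrist_force: [0.4, -0.3, -0.9]
gripper_width: 0.0853
```

```bash
python3 look.py w16
```

```text
17.075 [ 0.5192 -0.1488  0.1082] [[0.25, -0.001, 0.968], [-0.968, 0.0, 0.25], [-0.0, -1.0, -0.001]]
blue [325.3, 269.2] 536 [313, 256, 25, 28] [ 0.52   -0.1502  0.0445]
blue [617.9, 329.5] 3137 [589, 291, 51, 77] [ 0.6967 -0.1439  0.0445]
blue [325.2, 326.3] 529 [314, 313, 23, 28] [ 0.529  -0.1853  0.0445]
blue [324.7, 377.0] 507 [314, 363, 22, 28] [ 0.5376 -0.2195  0.0445]
```

View pics/w16.png

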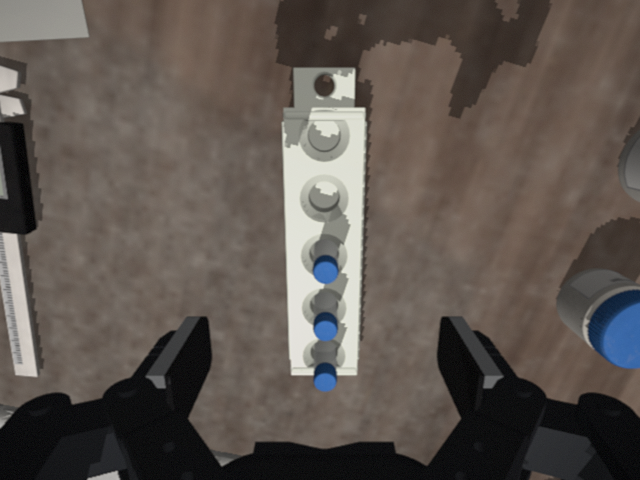

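Vials 3, 4 and 5, at (325,269), (325,326) and (325,377), are upright in wells 3–5. Next is vial 2.

Emit:
{"method": "apply_moves", "body": {
  "plan": [0,0,0,0,8.6,0,0,0,0,0,0,8.7,0,0,-0.0465,0,-0.0073,0,0,0,0,-0.0465,0,-0.0073,0,0,0,0,-0.0465,0,-0.0073,0,0,0,0,-0.0465,0,-0.0073,0,0,0,0,-0.0465,0,-0.0073,0,0,0,0,-0.0465,0,-0.0073,0,0,0,0]
}}

```text
time_s: 18.12
tcp_pos: [0.4883, 0.1332, 0.1072]
ee_rot: [[-0.049, -0.002, 0.999], [-0.999, -0.001, -0.049], [0.001, -1.0, -0.002]]
wrist_force: [-0.4, -0.1, -0.1]
gripper_width: 0.0855
```

Emit:
{"method": "apply_moves", "body": {
  "plan": [0,0,0,0,0,0,0,0,0,0,0,0,0,0,0,0,0,0,0,0,0]
}}

```text
time_s: 18.5
tcp_pos: [0.4894, 0.1302, 0.108]
ee_rot: [[-0.051, -0.001, 0.999], [-0.999, -0.001, -0.051], [0.001, -1.0, -0.001]]
wrist_force: [-0.1, -0.2, -0.1]
gripper_width: 0.0851
```

```bash
python3 look.py w17
```

```text
18.5 [0.4894 0.1302 0.108 ] [[-0.051, -0.001, 0.999], [-0.999, -0.001, -0.051], [0.001, -1.0, -0.001]]
blue [324.5, 200.0] 639 [311, 186, 28, 29] [0.4908 0.1678 0.0445]
blue [325.3, 264.2] 586 [313, 250, 26, 29] [0.4894 0.1314 0.0445]
```

Emit:
{"method": "apply_moves", "body": {
  "plan": [0,0.042,0,0,0,0,0,0,0.0405,0,0,0,0,0,0,0,0,0,0,0,0.5,0,0,0,0,0,0,1,0,0,0,0,0,0,1,0,0,0,0,0,0,1,0,0,0,0,0,0,1]
}}

```text
time_s: 19.42
tcp_pos: [0.4904, 0.1323, 0.0274]
ee_rot: [[-0.049, 0.002, 0.999], [-0.999, 0.001, -0.049], [-0.001, -1.0, 0.002]]
wrist_force: [-0.7, -0.2, 7.3]
gripper_width: 0.0136
```

```bash
python3 look.py w18
```

```text
19.425 [0.4904 0.1323 0.0274] [[-0.049, 0.002, 0.999], [-0.999, 0.001, -0.049], [-0.001, -1.0, 0.002]]
blue [322.1, 255.2] 1632 [301, 232, 44, 48] [0.4909 0.168  0.0445]
blue [324.0, 349.5] 1579 [304, 326, 41, 48] [0.4898 0.1314 0.0445]
```

View pics/w18.png

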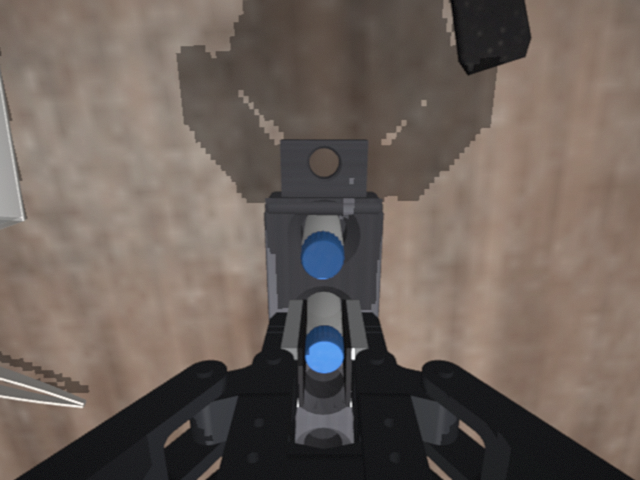

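Vial 2 is held at (324,350), with vial 1 at (322,255) next to the tongue. Carrying it to well 2.

Emit:
{"method": "apply_moves", "body": {
  "plan": [0,-0.035,0,0,0,0,1,0,-0.035,0,0,0,0,1,0.0491,0,0.0066,0,0,0,1,0.0491,0,0.0066,0,0,0,1,0.0491,0,0.0066,0,0,0,1,0.0491,0,0.0066,0,0,0,1,0.0491,0,0.0067,0,0,0,1,0,0,0,0,0,0,1]
}}

```text
time_s: 20.48
tcp_pos: [0.5105, -0.1205, 0.0966]
ee_rot: [[-0.057, 0.001, 0.998], [-0.998, -0.003, -0.057], [0.003, -1.0, 0.002]]
wrist_force: [-0.6, 1.4, 0.0]
gripper_width: 0.0139
```

Emit:
{"method": "apply_moves", "body": {
  "plan": [0,0,0,0,-8.6,0,1,0,0,0,0,-8.7,0,1,0,0,0,0,0,0,1,0,0,0,0,0,0,1,0,0,0,0,0,0,1]
}}

```text
time_s: 21.1
tcp_pos: [0.5106, -0.1145, 0.0961]
ee_rot: [[0.25, 0.0, 0.968], [-0.968, -0.0, 0.25], [0.0, -1.0, 0.0]]
wrist_force: [-0.8, -0.2, 0.4]
gripper_width: 0.0138
```

```bash
python3 look.py w19
```

```text
21.1 [ 0.5106 -0.1145  0.0961] [[0.25, 0.0, 0.968], [-0.968, -0.0, 0.25], [0.0, -1.0, 0.0]]
blue [324.1, 348.8] 1517 [305, 326, 40, 47] [ 0.5217 -0.1584  0.0445]
blue [618.2, 391.8] 3077 [589, 353, 51, 78] [ 0.6964 -0.1433  0.0445]
blue [325.0, 390.2] 570 [314, 376, 23, 29] [ 0.5292 -0.1854  0.0445]
blue [324.5, 437.1] 504 [314, 424, 22, 26] [ 0.5375 -0.2189  0.0445]
```

View pics/w19.png

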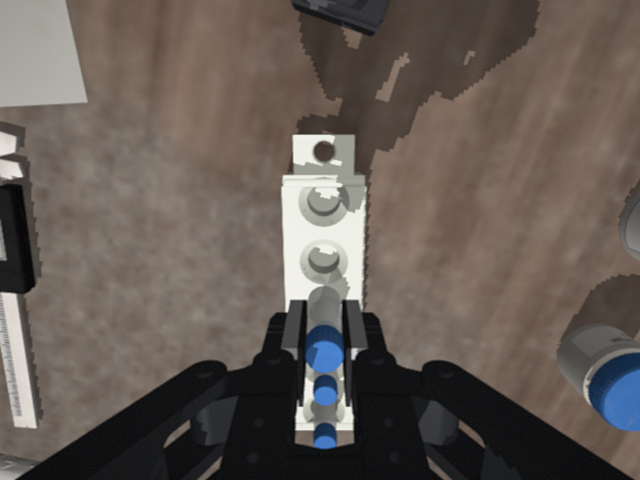

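Wells 1 (323,202) and 2 (323,261) are empty, and the vial is aligned with well 2. Lowering.

Emit:
{"method": "apply_moves", "body": {
  "plan": [0,0.02,0.0003,0,0,0,1,0,0.025,0,0,0,0,1,0,0.0232,0,0,0,0,1,0,0,0,0,0,0,1,0,0,0,0,0,0,1]
}}

```text
time_s: 21.78
tcp_pos: [0.5109, -0.1146, 0.028]
ee_rot: [[0.25, -0.0, 0.968], [-0.968, -0.0, 0.25], [0.0, -1.0, -0.0]]
wrist_force: [0.1, 0.2, 0.4]
gripper_width: 0.0136
```

```bash
python3 look.py w20
```

```text
21.775 [ 0.5109 -0.1146  0.028 ] [[0.25, -0.0, 0.968], [-0.968, -0.0, 0.25], [0.0, -1.0, -0.0]]
blue [324.0, 352.5] 1590 [304, 329, 41, 48] [ 0.5114 -0.117   0.0445]
blue [324.9, 427.6] 1351 [308, 405, 35, 45] [ 0.5203 -0.1502  0.0445]
```

Emit:
{"method": "apply_moves", "body": {
  "plan": [0,0,0,0,0,0,0.7,0,0,0,0,0,0,0.4,0,0,0,0,0,0,0,0,0,0,0,0,0,0,0,-0.04,0,0,0,0,0,0,-0.041,0,0,0,0,0,0,0,0,0,0,0,0,0,0,0,0,0,0,0]
}}

```text
time_s: 22.82
tcp_pos: [0.5104, -0.1147, 0.1085]
ee_rot: [[0.25, -0.001, 0.968], [-0.968, 0.0, 0.25], [-0.0, -1.0, -0.001]]
wrist_force: [-0.9, -0.6, -0.0]
gripper_width: 0.0858
```

```bash
python3 look.py w21
```

```text
22.825 [ 0.5104 -0.1147  0.1085] [[0.25, -0.001, 0.968], [-0.968, 0.0, 0.25], [-0.0, -1.0, -0.001]]
blue [324.9, 268.1] 539 [313, 255, 25, 28] [ 0.5109 -0.1158  0.0445]
blue [325.3, 324.5] 522 [314, 311, 23, 28] [ 0.5201 -0.1503  0.0445]
blue [612.7, 373.2] 3192 [577, 342, 63, 71] [ 0.6996 -0.1385  0.0445]
blue [325.0, 376.3] 503 [315, 363, 22, 28] [ 0.5289 -0.1852  0.0445]
blue [324.6, 422.5] 483 [314, 409, 22, 28] [ 0.5375 -0.2194  0.0445]
```

View pics/w21.png

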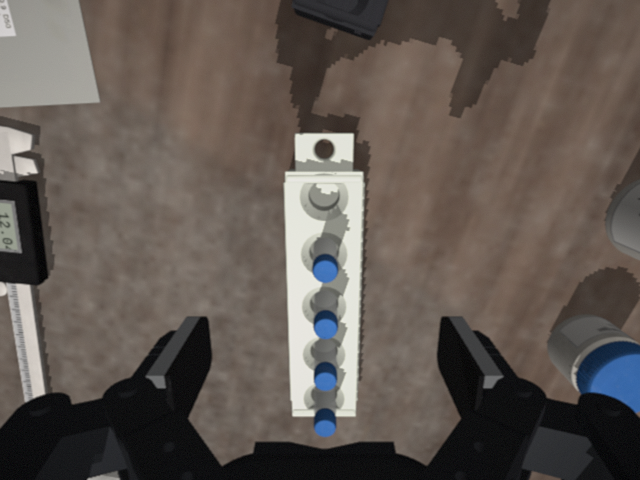

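Vials 2–5 stand at (325,268) to (325,422), and well 1 is still empty at (324,197). Last is vial 1.

Emit:
{"method": "apply_moves", "body": {
  "plan": [0,0,0,0,8.6,0,0,0,0,0,0,8.7,0,0,-0.0468,0,-0.0056,0,0,0,0,-0.0468,0,-0.0056,0,0,0,0,-0.0468,0,-0.0056,0,0,0,0,-0.0468,0,-0.0056,0,0,0,0,-0.0468,0,-0.0056,0,0,0,0,-0.0468,0,-0.0056,0,0,0,0]
}}

```text
time_s: 23.88
tcp_pos: [0.4899, 0.1685, 0.1074]
ee_rot: [[-0.049, -0.002, 0.999], [-0.999, -0.001, -0.049], [0.001, -1.0, -0.002]]
wrist_force: [0.7, 0.3, 1.4]
gripper_width: 0.0855
```

Emit:
{"method": "apply_moves", "body": {
  "plan": [0,0,0,0,0,0,0,0,0,0,0,0,0,0,0,0,0,0,0,0,0]
}}

```text
time_s: 24.25
tcp_pos: [0.4909, 0.1655, 0.1083]
ee_rot: [[-0.051, -0.001, 0.999], [-0.999, -0.001, -0.051], [0.001, -1.0, -0.001]]
wrist_force: [0.9, -0.4, -0.3]
gripper_width: 0.0856
```

```bash
python3 look.py w22
```

```text
24.25 [0.4909 0.1655 0.1083] [[-0.051, -0.001, 0.999], [-0.999, -0.001, -0.051], [0.001, -1.0, -0.001]]
blue [325.0, 261.7] 584 [312, 248, 27, 28] [0.4908 0.1681 0.0445]
```

Emit:
{"method": "apply_moves", "body": {
  "plan": [-0.0012,0.042,-0.0004,0,0,0,0,0,0.0405,0,0,0,0,0,0,0,0,0,0,0,0.5,0,0,0,0,0,0,1,0,0,0,0,0,0,1,0,0,0,0,0,0,1,0,0,0,0,0,0,1]
}}

```text
time_s: 25.18
tcp_pos: [0.4916, 0.1689, 0.0277]
ee_rot: [[-0.049, 0.002, 0.999], [-0.999, 0.001, -0.049], [-0.001, -1.0, 0.002]]
wrist_force: [-0.6, -0.1, 6.3]
gripper_width: 0.0138
```

```bash
python3 look.py w23
```

```text
25.175 [0.4916 0.1689 0.0277] [[-0.049, 0.002, 0.999], [-0.999, 0.001, -0.049], [-0.001, -1.0, 0.002]]
blue [323.9, 348.7] 1572 [304, 325, 41, 48] [0.4909 0.1681 0.0445]
```

View pics/w23.png

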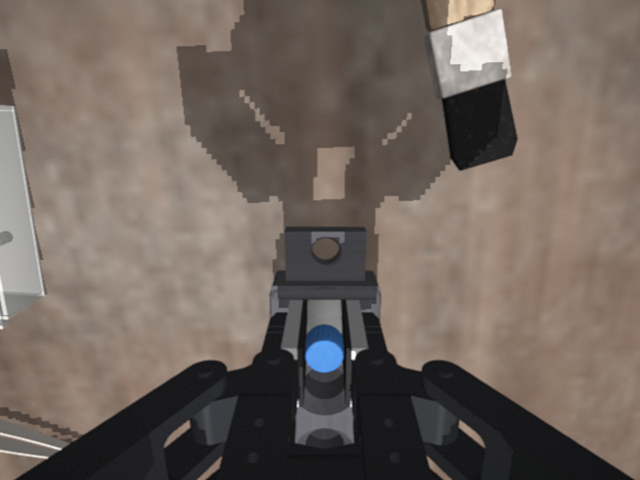

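Vial 1, beside the tongue, is held at (324,349). Carrying it to well 1.

Emit:
{"method": "apply_moves", "body": {
  "plan": [0,-0.035,0,0,0,0,1,0,-0.035,0,0,0,0,1,0.0495,0,0.0045,0,0,0,1,0.0495,0,0.0045,0,0,0,1,0.0495,0,0.0045,0,0,0,1,0.0495,0,0.0045,0,0,0,1,0.0495,0,0.0047,0,0,0,1,0,0,0,0,0,0,1]
}}

```text
time_s: 26.22
tcp_pos: [0.5012, -0.0852, 0.097]
ee_rot: [[-0.057, 0.001, 0.998], [-0.998, -0.003, -0.057], [0.003, -1.0, 0.001]]
wrist_force: [-0.2, -0.0, -0.3]
gripper_width: 0.0133
```

Emit:
{"method": "apply_moves", "body": {
  "plan": [0,0,0,0,-8.6,0,1,0,0,0,0,-8.7,0,1,0,0,0,0,0,0,1,0,0,0,0,0,0,1,0,0,0,0,0,0,1]
}}

```text
time_s: 26.85
tcp_pos: [0.5013, -0.0794, 0.0964]
ee_rot: [[0.25, 0.0, 0.968], [-0.968, -0.0, 0.25], [0.0, -1.0, 0.0]]
wrist_force: [0.0, -0.2, -0.5]
gripper_width: 0.0134
```

```bash
python3 look.py w24
```

```text
26.85 [ 0.5013 -0.0794  0.0964] [[0.25, 0.0, 0.968], [-0.968, -0.0, 0.25], [0.0, -1.0, 0.0]]
blue [324.0, 348.1] 1517 [304, 325, 41, 47] [ 0.5123 -0.123   0.0445]
blue [325.6, 389.9] 565 [315, 375, 23, 30] [ 0.5203 -0.1502  0.0445]
blue [613.8, 436.5] 3311 [577, 404, 63, 73] [ 0.7005 -0.139   0.0445]
blue [325.1, 437.4] 488 [314, 424, 23, 26] [ 0.5288 -0.1842  0.0445]
```

View pics/w24.png

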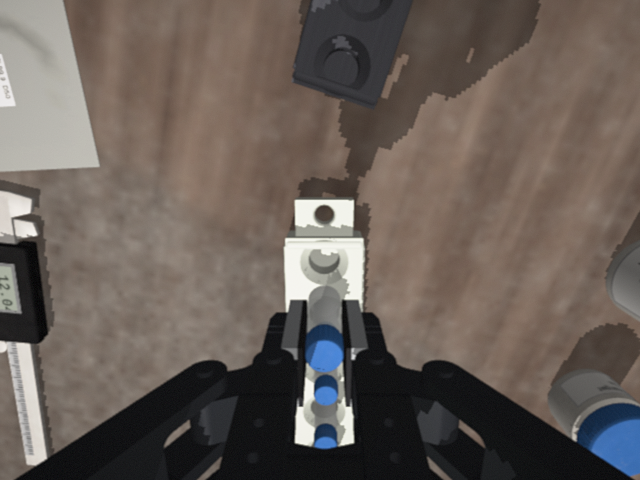

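Well 1 is at (324,262), next to the tongue, and aligned. Lowering.

Emit:
{"method": "apply_moves", "body": {
  "plan": [0,0.02,0.0004,0,0,0,1,0,0.025,0,0,0,0,1,0,0.0232,0,0,0,0,1,0,0,0,0,0,0,1,0,0,0,0,0,0,1]
}}

```text
time_s: 27.52
tcp_pos: [0.5017, -0.0795, 0.0283]
ee_rot: [[0.25, -0.0, 0.968], [-0.968, -0.0, 0.25], [0.0, -1.0, -0.0]]
wrist_force: [-0.2, -0.6, -0.6]
gripper_width: 0.0135
```

```bash
python3 look.py w25
```

```text
27.525 [ 0.5017 -0.0795  0.0283] [[0.25, -0.0, 0.968], [-0.968, -0.0, 0.25], [0.0, -1.0, -0.0]]
blue [324.0, 352.0] 1582 [304, 328, 41, 48] [ 0.5021 -0.0819  0.0445]
blue [324.4, 428.1] 1325 [307, 406, 36, 44] [ 0.511  -0.1156  0.0445]
```

Emit:
{"method": "apply_moves", "body": {
  "plan": [0,0,0,0,0,0,0.7,0,0,0,0,0,0,0.4,0,0,0,0,0,0,0,0,0,0,0,0,0,0,0,-0.04,0,0,0,0,0,0,-0.05,0,0,0,0,0,0,-0.05,0,0,0,0,0,0,-0.05,0,0,0,0,0]
}}

```text
time_s: 28.58
tcp_pos: [0.5013, -0.0796, 0.2198]
ee_rot: [[0.25, -0.0, 0.968], [-0.968, 0.0, 0.25], [-0.0, -1.0, -0.0]]
wrist_force: [0.7, -0.5, 0.7]
gripper_width: 0.0859
```

Emit:
{"method": "apply_moves", "body": {
  "plan": [-0.01,0,0.05,0,0,0,0,0,0,0,0,0,0,0,0,0,0,0,0,0,0,0,0,0,0,0,0,0]
}}

```text
time_s: 29.08
tcp_pos: [0.5462, -0.0581, 0.2175]
ee_rot: [[0.25, -0.002, 0.968], [-0.968, -0.0, 0.25], [-0.0, -1.0, -0.002]]
wrist_force: [-1.3, -0.6, -0.3]
gripper_width: 0.0855
```

```bash
python3 look.py w26; python3 - <<'E'
from h import *
f=np.load('w26.npz');c=cam('wrist',dict(ee_rot=f['R'],tcp_pos=f['t']));K,R,t=c;d=f['d']
for ce,a,b in blobs(blue(f['p']),80):
    x,y=int(round(ce[0])),int(round(ce[1]));z=np.median(d[y-3:y+4,x-3:x+4]);print('depth pt',ce,(R@np.linalg.solve(K,[x*z,y*z,z])+t).round(4))
for n,bx in [('scene',(130,340,150,400)),('side',(130,330,140,430))]:
    p,dd=imaging.read_camera(n); g=cv2.resize(p[bx[0]:bx[1],bx[2]:bx[3]],None,fx=2.7,fy=2.7,interpolation=cv2.INTER_CUBIC); cv2.imwrite(f'pics/{n}26.png',g[:,:,::-1])
    c=cam(n)
    for ce,a,b in blobs(blue(p)): print(n,'blue',ce,a,ray(c,ce,.0445).round(4))
E
```

```text
29.075 [ 0.5462 -0.0581  0.2175] [[0.25, -0.002, 0.968], [-0.968, -0.0, 0.25], [-0.0, -1.0, -0.002]]
blue [266.9, 230.2] 230 [259, 222, 17, 17] [ 0.502  -0.0804  0.0445]
blue [268.6, 270.9] 222 [261, 263, 16, 17] [ 0.511  -0.1158  0.0445]
blue [270.7, 308.1] 208 [264, 300, 15, 17] [ 0.5201 -0.1501  0.0445]
blue [485.3, 332.4] 375 [467, 321, 33, 31] [ 0.7136 -0.1252  0.0445]
blue [272.2, 343.7] 209 [265, 335, 15, 18] [ 0.5291 -0.1853  0.0445]
blue [273.4, 376.4] 210 [266, 368, 15, 18] [ 0.5376 -0.2197  0.0445]
depth pt [266.9, 230.2] [ 0.5024 -0.0789  0.0488]
depth pt [268.6, 270.9] [ 0.5115 -0.1139  0.0489]
depth pt [270.7, 308.1] [ 0.5205 -0.1476  0.0489]
depth pt [485.3, 332.4] [ 0.7102 -0.1226  0.0494]
depth pt [272.2, 343.7] [ 0.5289 -0.1827  0.0491]
depth pt [273.4, 376.4] [ 0.537  -0.2162  0.0486]
scene blue [483.7, 114.1] 79 [ 0.411  -0.7468  0.0445]
scene blue [282.6, 196.9] 232 [ 0.7097 -0.145   0.0445]
scene blue [367.0, 200.7] 24 [ 0.5384 -0.2231  0.0445]
scene blue [364.5, 210.6] 22 [ 0.5289 -0.1894  0.0445]
scene blue [361.1, 221.6] 25 [ 0.52   -0.1532  0.0445]
scene blue [358.0, 232.7] 29 [ 0.511  -0.1191  0.0445]
scene blue [11.1, 242.5] 408 [1.1081 0.2418 0.0445]
scene blue [354.4, 245.1] 32 [ 0.5016 -0.0829  0.0445]
side blue [534.3, 136.3] 199 [ 0.3951 -0.7264  0.0445]
side blue [292.4, 199.3] 329 [ 0.7058 -0.1432  0.0445]
side blue [392.9, 208.5] 83 [ 0.5325 -0.2066  0.0445]
side blue [387.8, 222.6] 44 [ 0.5188 -0.1543  0.0445]
side blue [384.0, 232.5] 50 [ 0.5103 -0.1202  0.0445]
side blue [379.8, 243.5] 51 [ 0.5013 -0.0848  0.0445]
side blue [91.9, 266.6] 602 [0.8382 0.198  0.0445]
```

View pics/w26.png

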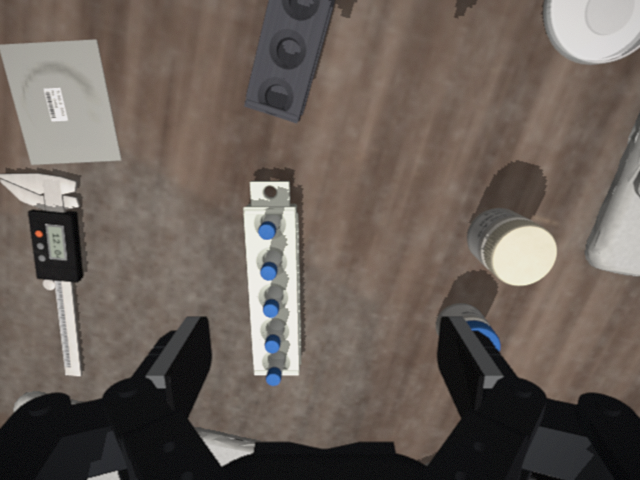

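View pics/scene26.png

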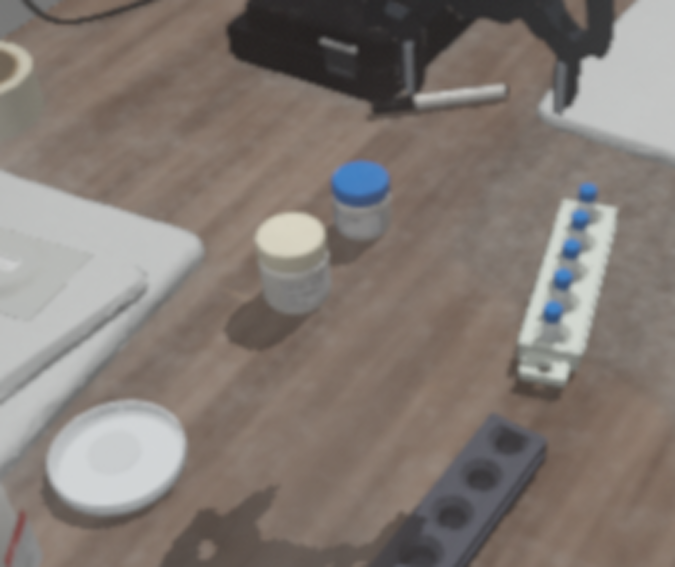

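View pics/side26.png

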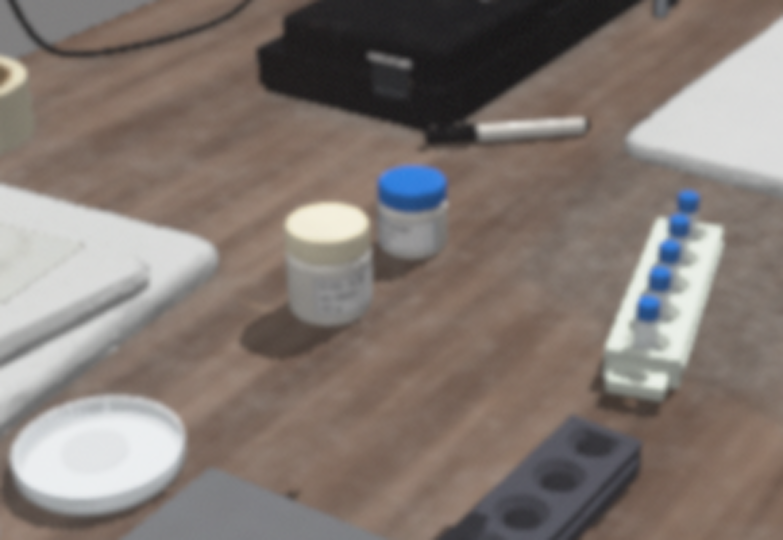

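All five vials stand in the rack at (267,230) to (273,376), and their tops read 48.6–49.1 mm by depth, so they are fully seated. The jars and the dish appear where they were. I'll let the arm come to rest and hand in.

Emit:
{"method": "apply_moves", "body": {
  "plan": [0,0,0,0,0,0,0,0,0,0,0,0,0,0,0,0,0,0,0,0,0,0,0,0,0,0,0,0]
}}

```text
time_s: 29.72
tcp_pos: [0.5475, -0.0574, 0.2181]
ee_rot: [[0.25, -0.0, 0.968], [-0.968, 0.0, 0.25], [-0.0, -1.0, -0.0]]
wrist_force: [-0.2, -0.6, 0.7]
gripper_width: 0.0856
```

```bash
python3 -c "
from rig import ctrl, close_job
import numpy as np
s=ctrl.observe(); print(s['time_s'],np.abs(s['qd']).max(),s['wrist_force']); print(close_job())"
```

```text
29.725 0.0013496296899000147 [-0.20930152 -0.59862304  0.65694948]
the job is handed in; nothing more can be done
None
```

I moved all five vials one at a time from the drying block into the transit rack, well 5 to 5, 4 to 4, 3 to 3, 2 to 2 and 1 to 1, counted from the tongue. The job was handed in at 29.7 s with the gripper open and the arm clear and still.

**Seating:** In the last wrist picture all five caps sit within about 1 mm of their wells. Their tops read 48.6–49.1 mm by depth against 50 mm nominal, so they are upright and fully down.

**Bystanders:** The small jar is at the same scene pixels as at the start. The large jar and the dish I judged by eye only, and they look unmoved.

**Disagreements:** The scene camera read the caps about 2–4 mm lower in y than the wrist camera. The side camera read most of them 4–5 mm lower, and it merged the caps of vials 4 and 5 into one blob. I took these as calibration and viewing offsets and used only the wrist view for every pick and placing. Each vial's cap also appeared to shift about 1 mm in the grip as it went down, with contact forces staying under 1 N.

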